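# Snap the pipe clip shut with the press pliers

### The job

Take the spring-loaded press pliers out of their wooden holder, lower their open jaws over the two ears of the black clip on the copper pipe until the jaw tips just touch the steel seat plate, and press the pliers closed until the clip clicks and stays shut by itself. Press gently: do not crush the clip or ram the seat, and let only the pliers touch the pipe stand. Then stand the pliers back upright in their holder, nose down, let go, and leave the things lying round about where they are.

Things in the scene. Friction and masses are not known exactly. Their poses are not given: they have to be found in the camera images.
- pliers_grip (a point): Point midway between the handles of the press pliers: dark steel, black rubber handles, 155 mm long, 14 mm thick, 0.16 kg, standing nose down. z points from jaws to handle ends (20 mm above this point), y across the handles: squeeze along y. Sprung open they measure 56 mm outside here, 66 mm at the ends. Finger guards on the outsides of the handles begin 16 mm below this point: stay above them.
- pliers_tip (a point): Midway between the pliers' jaw tips, 128 mm below the grip point. Jaws are 10 mm thick. Handle ends at 59 mm: the spring's 4 N a side holds the pliers, tips still 29 mm apart inside. The clip clicks at 18 to 32 mm (spring 5 N). Each N a side beyond the spring gives about 1.7 N at the jaws. Frame fixed to one half: it leans as the pliers close; the gripper keeps them centred.
- pliers_half: The other half of the pliers (one jaw, one handle); its origin is the pivot pin, 52 mm above the jaw tips and 76 mm below the grip point.
- holder: Wooden block 29 x 68 mm, 46 mm high, on a steel foot fixed to the bench; origin under its centre on the bench, z up. Its pocket is 16 mm (x) by 54 mm (y), the floor 8 mm above the bench. The pliers stand in it with the jaws spread along y (46 mm outside at the tips), their grip point 136 mm above the bench over the holder's centre.
- pipe_stand: Stand fixed to the bench: base 116 x 84 x 10 mm, posts 88 mm high at x = -42 and 42 mm, between them a carriage with a 16 mm copper pipe along x and a steel seat plate (74 mm in x, 48 mm in y). Origin under the middle of the base on the bench, z up. Carriage height is set anew each time and not measured: find the seat plate by touching it with the jaw tips.
- seat_mid (a point): On the pipe stand, over its middle, 69 mm above the bench: the mean height of the seat plate's top, which really lies up to 18 mm higher or lower. Through a slot there rise the black plastic clip's two ears: 20 mm wide in x, 3 mm thick, 9 mm above the plate, open 15 to 21 mm wide outside at the top, up to 3 mm off centre. Press them together along y, jaw tips 1 to 3 mm above the plate.
- clip_ear (a joint): Closing angle (rad) of the clip's moving ear: 0 open, hooks at about 0.27, hard stop at 0.30. Hooked, it stays near 0.26 by itself; otherwise it springs back to 0. The clip turns on the pipe and follows the jaws. It clicks at 10 to 20 N of jaw force; the ears are then 8 to 13 mm wide, differing from clip to clip. More than 26 N from a jaw, on the clip or the seat plate, breaks something.
- tape_roll: Bystander: black tape roll 55 mm, 19 mm high, lying flat; origin under its centre.
- solder_spool: Bystander: spool of solder wire with green flanges, 54 mm, 30 mm high; origin under its centre.
- eraser: Bystander: white eraser in a sleeve, 21 x 42 x 12 mm; origin under its centre.
Mind the look-alikes: they are no part of the job. Several things have the shape of the holder; the one meant has the colours described above.

How it is judged:
On the way, in this order (a step that is already met when the one before it is completed fails the run):
1. the pliers are lifted out of the holder (z of pliers_grip in the frame of holder above 0.19 m), for 0.1 s.
2. the clip has clicked shut (value of joint clip_ear above 0.22 rad), for 0.2 s.
At the end, for the whole second after the job is handed in: The clip is hooked shut by itself (ear angle over 0.22 rad); the pliers stand at rest nose down in the holder's pocket, upright within 0.2 rad, grip point within 30 mm of the holder's centre line and at most 146 mm above the bench (value of joint clip_ear above 0.22 rad and angle between pliers_grip's own z axis and vertical below 0.2 rad and z of pliers_grip in the frame of holder below 0.146 m and horizontal distance between pliers_grip and holder below 0.03 m and linear speed of pliers_half below 0.02 m/s); the robot touches nothing.
It fails at once if a pliers jaw bears on the clip or the stand with more than 26 N (contact force between pliers_half and pipe_stand above 26 N).
It fails at once if the robot itself touches the pipe stand or clip (contact force between any of the arm, the fingers and pipe_stand above 1 N).
It fails at once if the tape roll, solder spool or eraser is shifted by more than 3 cm (distance of any of tape_roll, solder_spool, eraser from where it was at the start of the episode above 0.03 m).
It also fails if it takes over 61 s, if anything falls off the work surface, if the arm or the gripper's body presses on something with over 40 N, if the wrist force passes 120 N, or if a joint passes its speed limit or range.

### The arm

A 6-joint arm with a two-finger parallel gripper is mounted at the origin on a cart in front of the work surface, level with it; the furniture and walls round the work are solid. World frame = base frame: x ahead of the robot, y to its left, z up, the work surface at z = 0. Lengths are in m, angles in rad, forces in N, time in s.
With the tool pointing down it reaches from about 0.25 to 0.775 m from the base axis. Payload 4 kg.
Tool frame: the origin (TCP) lies midway between the tips of the shut fingers; the grasp point (between the pads) lies 19 mm behind it; z points along the fingers, y is the line along which they close (so a half turn about z gives the same grasp; the last joint's range is limited). The gripper opens to 85 mm and grips with 20 to 120 N. Pads are 22 mm wide; open, the fingers measure 114 mm over their backs; the gripper's body (76 mm by 85 mm) begins 54 mm behind the grasp point. The pads swing forward as they close: fully open they stand 13 mm farther back than shut.
Start: joints at [-1.207, 0.087, 1.371, -0, 1.684, -0.103], TCP at [0.248, -0.491, 0.21] pointing down, gripper open.
Joint ranges: [-3.1, 3.1], [-0.76, 2.03], [0.27, 2.55], [-1.08, 4.22], [0.17, 2.65], [-2.57, 2.57]. Speed limits (rad/s): [2.79, 2.79, 3.14, 3.14, 3.14, 3.14].

### API

Orientations are given as [roll, pitch, yaw] about the fixed x, y, z axes, in that order (R = Rz(yaw) Ry(pitch) Rx(roll)).
In Python, from cell import manip gives the robot as it stands.
- The arm moves only by the tool drive_tool, never from a script. Its argument "moves" is a list of rows, each a list of 5 numbers: the shift along the tool's x, y, z in mm, then the turn about the tool's z in rad, then the closure, from 0 (fully open) to 1 (shut). In form: [[x, y, z, spin, fingers], ...]. A call has 1 to 5 rows; each row shifts and turns the commanded pose from where the row before left it, along the tool's axes as they then stand; what a row does not reach is not made up. A row lasts 1/10 s, in which the tool goes at most 50 mm and 8.59 degrees, less where a joint would pass 70% of its speed; a pose out of reach is approached as far as the arm can. A call is refused whole if a number of a shift passes 50 or a number of a turn 0.15, either way. A call with a gripper value outside its range is refused whole. The fingers move at their own pace and stop on an object; "grip_force" is the grip in N (left out, the last holds). Time passes only in rows, so rows that do not move let the fingers close. It gives the time, the measured TCP pose, the force, the opening and the grip force at its end, in the units of the state.
- manip.get_state(): the state, without advancing time (a new reading comes with each control period).
- manip.get_image(name): name is "scene" or "top" or "wrist"; returns a dict with "frame" (420x560x3 uint8, blue, green, red), "depth" (420x560 float32, m along the optical axis (not along the pixel's ray), 0 where there is no reading), "intrinsics" (3x3 intrinsics, pixels), "rvec" (rotation vector, rad) and "tvec" (3), from world to camera coordinates, as OpenCV has them; the wrist camera has in their place "T_tool_cam" (4x4, takes a point from camera to tool coordinates, whose origin is the TCP and whose axes are the flange's). Camera axes: x right, y down, z forward; pixel columns grow to the right and rows downward; lengths in m; the calibration is good to about 2 mm. The wrist camera is an equidistant fisheye: a pixel r from the principal point sees the ray r / f radians off the axis. A picture is of the moment at which its call begins: read the wrist's pose just before it.
- manip.finish_job(): hands the job in; it is judged then, once.
The state is a dict: "t": time; "joints": joint angles; "qd": joint speeds; "joint_efforts": joint torques, N m; "tcp_pos": TCP position; "orientation": TCP orientation; "ft_force": force on the tool from outside, world axes, zero at the start; "wrist_torque": the same for the moment, N m; "width": finger opening in m; "finger_force": force on a finger pad.
Only numpy, scipy, OpenCV 4.12 (cv2) and the standard library are available. Lean on these libraries where they do the work, as an engineer would, in place of code of your own. Each camera call takes 0.05 s, during which the arm holds its last target. There are 200 camera calls.

## Working session

There is one attempt and no reset: what is moved stays moved. The work goes in short steps, Python scripts to look and compute and a tool call to move; the robot and the scene stay as the last step left them, time stands still between calls to the robot, and variables do not carry over. Pictures are saved under pics/ and viewed, at most 13 in all, crops included, and the job is handed in when it is done.

Besides the shell and the picture viewer there is one more tool, called after "Emit:" by a JSON object that holds its "api" and its "payload". drive_tool: Moves the arm, as the interface text tells. Its arguments: {"type":"object","properties":{"moves":{"type":"array","items":{"type":"array","items":{"type":"number"}}},"grip_force":{"type":"number"}},"required":["moves"]}

```bash
mkdir -p pics; cat > h.py <<'E'
import numpy as np, cv2, pickle
from cell import manip
def grab(n):
    d=manip.get_image(n); pickle.dump(d,open(f'pics/{n}.pkl','wb')); return d
def load(n): return pickle.load(open(f'pics/{n}.pkl','rb'))
def pts(d):
    K=d['intrinsics'];z=d['depth'];v,u=np.indices(z.shape)
    P=np.stack([(u-K[0,2])/K[0,0]*z,(v-K[1,2])/K[1,1]*z,z],-1)
    R=cv2.Rodrigues(np.array(d['rvec'],float))[0]
    return (P-np.array(d['tvec']).reshape(3))@R
E
python3 - <<'E'
from h import *
print(manip.get_state())
a=grab('scene');b=grab('top')
cv2.imwrite('pics/s1.png',a['frame']);cv2.imwrite('pics/t1.png',b['frame'])
for d in(a,b):print(d['intrinsics'],d['rvec'],d['tvec'])
E
```

```text
{'t': 0.0, 'joints': array([-1.20711299e+00,  8.80087382e-02,  1.37229469e+00, -1.36554772e-05,
        1.68358730e+00, -1.03120070e-01]), 'qd': array([-0.00065454,  0.0016646 , -0.00110117, -0.00160829,  0.00119469,
        0.00161917]), 'joint_efforts': array([-9.16384961e-04, -3.51867378e+01, -3.13276398e+01, -4.12976697e-04,
        1.06911594e-02, -3.12375244e-05]), 'tcp_pos': array([ 0.2473031 , -0.49064684,  0.2086893 ]), 'orientation': array([-3.13930539e+00, -2.23057689e-04,  4.66801627e-01]), 'ft_force': array([ 0.53055975, -0.37344223, -0.51638537]), 'wrist_torque': array([-0.00659563,  0.03575026,  0.00935504]), 'finger_force': 0.0, 'width': 0.08556312481424434}
[[465.65217533   0.         276.81619469]
 [  0.         465.65217533 208.90341431]
 [  0.           0.           1.        ]] [ 0.68389775 -2.3779457   1.46382033] [0.36932806 0.27784537 0.58366622]
[[474.31321006   0.         277.60071865]
 [  0.         474.31321006 211.02448652]
 [  0.           0.           1.        ]] [ 2.17418578 -2.15938757  0.14036423] [-0.14792105  0.52257411  0.99818844]
```

View pics/s1.png

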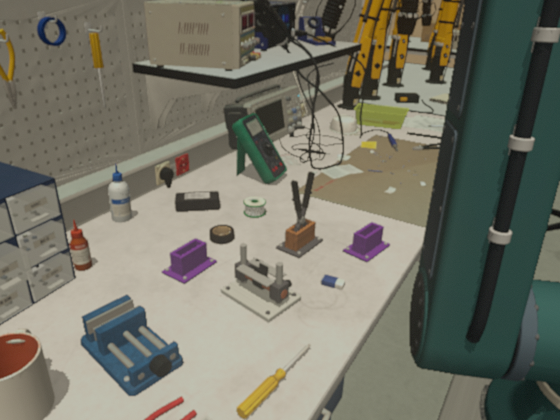

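View pics/t1.png

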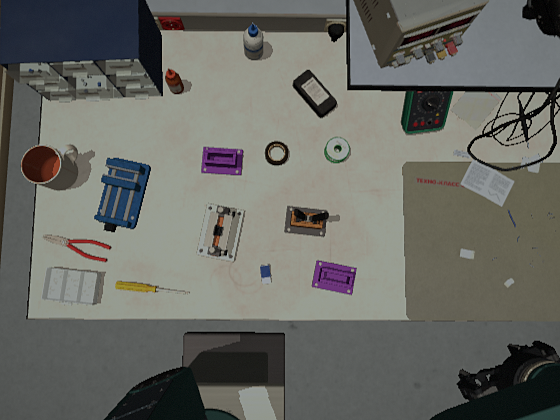

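The scene shows three holder-shaped blocks. Top-view pixels: wooden one with the pliers at (306,220), purple ones at (222,160) and (334,277). The wooden one fits, because it has brown wood on a steel foot and holds the pliers. The pipe stand is at (220,232), tape roll at (277,153), solder spool at (338,150) and eraser at (266,273).

```bash
python3 - <<'E'
from h import *
t=load('top');s=load('scene');P=pts(t);Q=pts(s)
f=t['frame'];hsv=cv2.cvtColor(f,cv2.COLOR_BGR2HSV)
def box(m,name,P=P):
    xy=P[m][:,:2].astype(np.float32); r=cv2.minAreaRect(xy); print(name,m.sum(),np.round(r[0],4),np.round(r[1],4),r[2],'z',np.percentile(P[m][:,2],[5,50,95]).round(4))
U=np.indices(f.shape[:2]);u,v=U[1],U[0]
w=lambda a,b,c,d:(u>=a)&(u<b)&(v>=c)&(v<d)
win=w(275,345,195,245)
z=P[...,2]
# wood by height slab
box(win&(z>.036)&(z<.05),'woodtop')
m=win&(z>.06); box(m,'pliers')
for lo,hi in((.06,.09),(.09,.12),(.12,.14),(.14,.17)):
    mm=win&(z>lo)&(z<hi)
    if mm.sum()>3: box(mm,f'pl{lo}')
n=(w(275,345,195,245)&(z>.001)&(z<.012)&(f.max(-1)<150)); box(n,'foot')
win=w(190,255,195,270)
box(win&(z>.075)&(z<.1),'posts'); box(win&(z>.006)&(z<.014),'base')
for lo in np.arange(.02,.1,.005):print(round(lo,3),(win&(z>lo)&(z<lo+.005)).sum(),end=' ')
print()
# scene view of same
Z=Q[...,2]
W=w(255,335,165,260)&(Q[...,0]>0.1)
for lo,hi in((.036,.05),(.09,.12),(.12,.14),(.14,.17)):
    mm=W&(Z>lo)&(Z<hi)
    if mm.sum()>3: box(mm,f'scene pl{lo}',Q)
W=w(215,305,240,315); box(W&(Z>.08)&(Z<.1),'scene posts',Q)
for n,(a,b) in dict(tape=(277,153),spool=(338,150),eraser=(266,273)).items():print(n,P[b,a])
c=np.hstack([cv2.resize(f[190:280,180:350],(680,360),interpolation=cv2.INTER_CUBIC)])
c2=cv2.resize(s['frame'][165:320,210:400],(466,380),interpolation=cv2.INTER_CUBIC)
cv2.imwrite('pics/c1.png',c)
E
```

```text
woodtop 200 [ 0.5039 -0.2063] [0.0677 0.0303] 84.14160919189453 z [0.0406 0.0463 0.049 ]
pliers 259 [ 0.4723 -0.1704] [0.0542 0.1484] 40.95145034790039 z [0.0682 0.1259 0.1569]
pl0.06 49 [ 0.5038 -0.2056] [0.0186 0.0122] 84.37564849853516 z [0.0656 0.0731 0.0884]
pl0.09 67 [ 0.504  -0.2023] [0.0437 0.0132] 84.17433166503906 z [0.0935 0.1055 0.1175]
pl0.12 46 [ 0.5034 -0.2061] [0.0494 0.0133] 84.8352279663086 z [0.1214 0.13   0.1393]
pl0.14 91 [ 0.5038 -0.2067] [0.0659 0.0136] 84.58822631835938 z [0.1421 0.1539 0.1573]
foot 643 [ 0.5026 -0.2184] [0.1192 0.0741] 76.55976867675781 z [0.0019 0.0064 0.01  ]
posts 64 [ 0.478  -0.0184] [0.0112 0.0941] 79.03427124023438 z [0.0777 0.088  0.0906]
base 909 [ 0.4788 -0.0192] [0.1572 0.1072] 0.8726601004600525 z [0.0072 0.0106 0.0132]
0.02 0 0.025 1 0.03 3 0.035 53 0.04 109 0.045 61 0.05 434 0.055 272 0.06 34 0.065 4 0.07 5 0.075 6 0.08 5 0.085 44 0.09 9 0.095 0 
scene pl0.036 401 [ 0.6135 -0.3183] [0.0676 0.3829] 43.952880859375 z [0.0368 0.0433 0.0481]
scene pl0.09 200 [ 0.5033 -0.2036] [0.0525 0.0163] 85.6627426147461 z [0.0923 0.1056 0.1184]
scene pl0.12 142 [ 0.5036 -0.2039] [0.0604 0.0156] 83.31541442871094 z [0.1215 0.1301 0.1394]
scene pl0.14 106 [ 0.5038 -0.2043] [0.0664 0.0153] 83.90396881103516 z [0.1413 0.1482 0.154 ]
scene posts 85 [ 0.4777 -0.0162] [0.0117 0.0963] 78.94915008544922 z [0.0804 0.0859 0.0875]
tape [ 6.59874338e-01 -1.42552542e-01  2.50510786e-04]
spool [ 6.68142517e-01 -2.81338027e-01  1.69201340e-04]
eraser [ 0.38973405 -0.12012639  0.01100957]
```

View pics/c1.png

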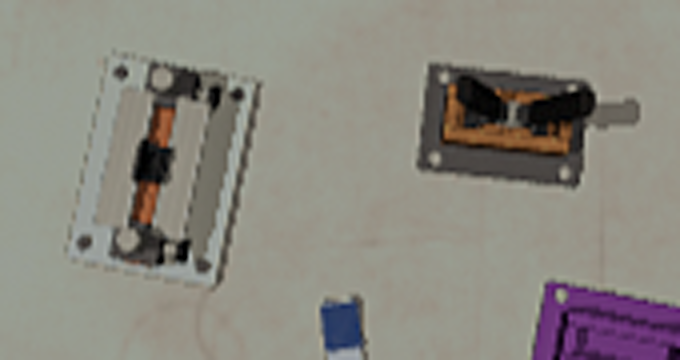

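The crop confirms the wooden holder with the pliers at crop (512,115). The stand's black clip is at crop (152,158). First I turn the tool to yaw -0.1.

Emit:
{"api": "drive_tool", "payload": {"moves": [[0,0,0,0.142,0],[0,0,0,0.142,0],[0,0,0,0.142,0],[0,0,0,0.141,0]], "grip_force": 20}}

```text
t: 0.5
tcp_pos: [0.2474, -0.4909, 0.2092]
orientation: [-3.14, 0.001, -0.106]
ft_force: [0.8, 0.8, -0.8]
width: 0.0854
finger_force: 0.0
```

```bash
cat >> h.py <<'E'
def to(x,y,z,yaw,s=None):
    from scipy.spatial.transform import Rotation as R
    s=s or manip.get_state()
    d=R.from_euler('xyz',s['orientation']).inv().apply(np.array([x,y,z])-s['tcp_pos'])
    print('now',s['tcp_pos'].round(4),'rpy',s['orientation'].round(4),'w',round(s['width'],4),'t',round(s['t'],2),'ft',s['ft_force'].round(2),'ff',s['finger_force'])
    print('shift mm',(d*1000).round(1),'spin',round(s['orientation'][2]-yaw,4))
E
python3 - <<'E'
from h import *
to(.5038,-.205,.21,-.0995)
t=load('top');P=pts(t);z=P[...,2];f=t['frame']
V,U=np.indices(z.shape);w=(U>=190)&(U<255)&(V>=195)&(V<270)
c,s_=np.cos(np.radians(-11)),np.sin(np.radians(-11))
D=P[...,:2]-[.478,-.0175];X=D@[c,s_];Y=D@[-s_,c]
dark=(f.max(-1)<70)
m=w&dark&(abs(X)<.025)&(abs(Y)<.02)
print('clip stand xy',X[m].min(),X[m].max(),Y[m].min(),Y[m].max(),np.percentile(z[m],[5,50,95]))
pl=w&(abs(X)<.03)&(abs(Y)>.013)&(abs(Y)<.022)
print('plate z +y/-y',np.percentile(z[pl&(Y>0)],[10,50,90]),np.percentile(z[pl&(Y<0)],[10,50,90]))
print('clip tops',X[w&(z>.058)&(abs(X)<.03)&(abs(Y)<.02)].mean() if (w&(z>.058)&(abs(X)<.03)).any() else None)
E
```

```text
now [ 0.2474 -0.4909  0.2092] rpy [-3.1404e+00  6.0000e-04 -1.0610e-01] w 0.0854 t 0.5 ft [ 0.76  0.79 -0.79] ff 0.0
shift mm [ 224.7 -311.4   -0.6] spin -0.0066
clip stand xy -0.022473658901101114 0.023793148071101493 -0.009340089185186749 0.011504819492351374 [0.03815456 0.05513573 0.06435329]
plate z +y/-y [0.05239872 0.05464055 0.05719139] [0.01121438 0.05423013 0.05693994]
clip tops 0.0009100232023586265
```

Emit:
{"api": "drive_tool", "payload": {"moves": [[28,-39,0,0,0],[28,-39,0,0,0],[28,-39,0,0,0],[28,-39,0,0,0],[28,-39,0,0,0]]}}

```text
t: 1.0
tcp_pos: [0.4071, -0.3094, 0.2095]
orientation: [-3.141, 0.0, -0.101]
ft_force: [0.5, 0.3, 0.6]
width: 0.0854
finger_force: 0.0
```

Emit:
{"api": "drive_tool", "payload": {"moves": [[28,-39,0,0,0],[28,-39,0,0,0],[28,-38,0,0,0],[0,0,0,0,0],[0,0,0,0,0]]}}

```text
t: 1.5
tcp_pos: [0.5016, -0.2032, 0.2091]
orientation: [3.142, 0.002, -0.098]
ft_force: [-1.1, 0.2, 0.8]
width: 0.085
finger_force: 0.0
```

```bash
python3 - <<'E'
from h import *
to(.5038,-.205,.117,-.0995)
d=grab('wrist');cv2.imwrite('pics/w1.png',d['frame']);print(d['intrinsics'],d['T_tool_cam'])
E
```

```text
now [ 0.5016 -0.2032  0.2091] rpy [ 3.1415e+00  1.7000e-03 -9.7600e-02] w 0.085 t 1.5 ft [-1.1   0.16  0.81] ff 0.0
shift mm [ 2.5  1.6 92.1] spin 0.0019
[[325.1922621    0.         277.78342358]
 [  0.         325.1922621  214.74432257]
 [  0.           0.           1.        ]] [[-5.25791380e-04 -9.54086689e-01 -2.99530154e-01  7.56332389e-02]
 [ 9.99999787e-01 -3.85445782e-04 -5.27634949e-04  1.61244160e-04]
 [ 3.87956846e-04 -2.99530368e-01  9.54086688e-01 -1.65315254e-01]
 [ 0.00000000e+00  0.00000000e+00  0.00000000e+00  1.00000000e+00]]
```

View pics/w1.png

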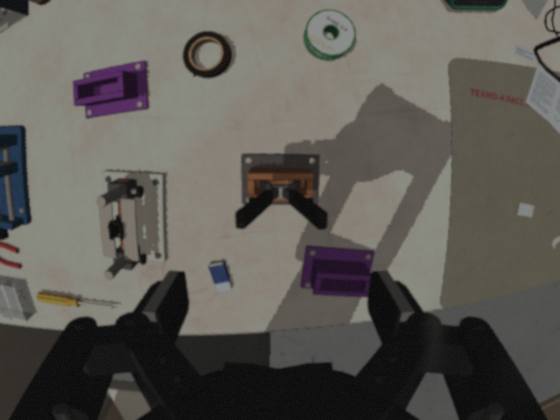

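The wrist view shows the pliers' handle ends at (250,220) and (317,217), a little to the tool's +y of the finger midline. I'll measure that offset from depth.

```bash
cat >> h.py <<'E'
def wpts(d,s):
    from scipy.spatial.transform import Rotation as R
    K=d['intrinsics'];T=np.array(d['T_tool_cam']);v,u=np.indices(d['depth'].shape)
    a=(u-K[0,2])/K[0,0];b=(v-K[1,2])/K[1,1];th=np.hypot(a,b)+1e-9
    k=np.tan(th)/th;z=d['depth'];C=np.stack([a*k*z,b*k*z,z],-1)
    t=C@T[:3,:3].T+T[:3,3]
    return t, R.from_euler('xyz',s['orientation']).apply(t.reshape(-1,3)).reshape(t.shape)+s['tcp_pos']
E
python3 - <<'E'
from h import *
d=load('wrist');t,W=wpts(d,manip.get_state())
V,U=np.indices(d['depth'].shape)
w=(U>225)&(U<340)&(V>140)&(V<240)
for lo,hi in((.036,.05),(.09,.12),(.12,.145),(.145,.17)):
    m=w&(W[...,2]>lo)&(W[...,2]<hi)
    r=cv2.minAreaRect(W[m][:,:2].astype(np.float32));q=cv2.minAreaRect(t[m][:,:2].astype(np.float32));print(lo,m.sum(),r,'tool',np.round(q[0],4))
w=(U>90)&(U<170)&(V>165)&(V<280)
m=w&(W[...,2]>.08)&(W[...,2]<.1);print('posts',cv2.minAreaRect(W[m][:,:2].astype(np.float32)))
E
```

```text
0.036 893 ((0.5042378306388855, -0.2066948115825653), (0.06816006451845169, 0.029858116060495377), 82.8428955078125) tool [0.0036 0.0021]
0.09 486 ((0.5040141344070435, -0.20638659596443176), (0.052905622869729996, 0.013937350362539291), 83.6312484741211) tool [0.0033 0.0019]
0.12 504 ((0.5041903257369995, -0.20626281201839447), (0.05930398032069206, 0.013699421659111977), 84.0019760131836) tool [0.0034 0.0017]
0.145 586 ((0.5038811564445496, -0.20732057094573975), (0.06551545113325119, 0.014451074413955212), 83.22982788085938) tool [0.0032 0.0028]
posts ((0.477907657623291, -0.01871243119239807), (0.012989489361643791, 0.09563062340021133), 78.94793701171875)
```

Emit:
{"api": "drive_tool", "payload": {"moves": [[3,2.5,0,0.015,0],[0,0,35,0,0],[0,0,30,0,0],[0,0,20,0,0],[0,0,0,0,0]]}}

```text
t: 2.05
tcp_pos: [0.5012, -0.2074, 0.1209]
orientation: [-3.139, 0.007, -0.119]
ft_force: [-0.4, -0.7, -1.0]
width: 0.0854
finger_force: 0.0
```

Emit:
{"api": "drive_tool", "payload": {"moves": [[0,0,6,0,0],[0,0,0,0,0.2],[0,0,0,0,0.25],[0,0,0,0,0.25]]}}

```text
t: 2.45
tcp_pos: [0.5054, -0.2078, 0.1213]
orientation: [3.14, -0.004, -0.115]
ft_force: [-0.1, 0.2, 4.4]
width: 0.0642
finger_force: 5.2
```

```bash
python3 - <<'E'
from h import *
to(.504,-.2065,.117,-.113)
d=grab('wrist');t,W=wpts(d,manip.get_state())
cv2.imwrite('pics/w2.png',d['frame'])
E
```

```text
now [ 0.5054 -0.2078  0.1213] rpy [ 3.1397 -0.0041 -0.1154] w 0.0642 t 2.45 ft [-0.06  0.17  4.41] ff 5.2089424431324005
shift mm [-1.6 -1.1  4.3] spin -0.0024
```

View pics/w2.png

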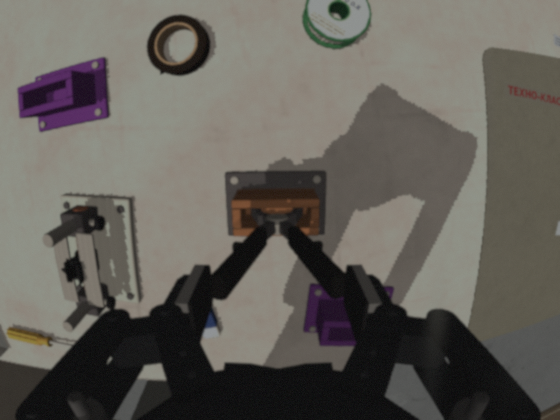

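The wrist view shows the handles between the two pads, centred near column 277. I'll close further to about 59 mm.

Emit:
{"api": "drive_tool", "payload": {"moves": [[0,0,0,0,0.27],[0,0,0,0,0.29],[0,0,0,0,0.31],[0,0,0,0,0.31],[0,0,0,0,0.31]]}}

```text
t: 3.0
tcp_pos: [0.5066, -0.2082, 0.1233]
orientation: [3.138, -0.008, -0.115]
ft_force: [-0.3, -0.6, 11.6]
width: 0.0593
finger_force: 8.1
```

Emit:
{"api": "drive_tool", "payload": {"moves": [[0,0,-3,0,0.31],[0,0,-3,0,0.31],[0,0,0,0,0.31]]}}

```text
t: 3.3
tcp_pos: [0.5039, -0.2067, 0.1245]
orientation: [-3.141, 0.001, -0.115]
ft_force: [0.3, -0.4, -1.1]
width: 0.0587
finger_force: 4.0
```

```bash
python3 - <<'E'
from h import *
to(.504,-.2065,.117,-.113)
E
```

```text
now [ 0.5039 -0.2067  0.1245] rpy [-3.1411e+00  1.0000e-03 -1.1510e-01] w 0.0587 t 3.3 ft [ 0.32 -0.41 -1.07] ff 3.9975707279518247
shift mm [ 0.1 -0.2  7.5] spin -0.0021
```

Emit:
{"api": "drive_tool", "payload": {"moves": [[0,0,-10,0,0.31],[0,0,-20,0,0.31],[0,0,-25,0,0.31],[0,0,-25,0,0.31],[0,0,-20,0,0.31]]}}

```text
t: 3.8
tcp_pos: [0.5044, -0.2069, 0.2266]
orientation: [3.141, -0.001, -0.115]
ft_force: [0.6, 0.3, -0.8]
width: 0.0588
finger_force: 4.0
```

Emit:
{"api": "drive_tool", "payload": {"moves": [[0,0,-10,0.04,0.31],[0,0,0,0.04,0.31],[0,0,0,0,0.31]]}}

```text
t: 4.1
tcp_pos: [0.5043, -0.2069, 0.2355]
orientation: [3.141, -0.001, -0.195]
ft_force: [-0.0, -0.4, -1.8]
width: 0.0588
finger_force: 4.0
```

```bash
python3 - <<'E'
from h import *
to(.478,-.0181,.22,-.193)
s=manip.get_state();d=grab('wrist');t,W=wpts(d,s);cv2.imwrite('pics/w3.png',d['frame'])
a=grab('scene');cv2.imwrite('pics/s3.png',cv2.resize(a['frame'][90:330,170:430],(780,600)[:2]))
E
```

```text
now [ 0.5043 -0.2069  0.2355] rpy [ 3.1414e+00 -5.0000e-04 -1.9510e-01] w 0.0588 t 4.1 ft [-0.05 -0.45 -1.81] ff 3.9964473294094205
shift mm [ -62.4 -180.1   15.4] spin -0.0021
```

View pics/s3.png

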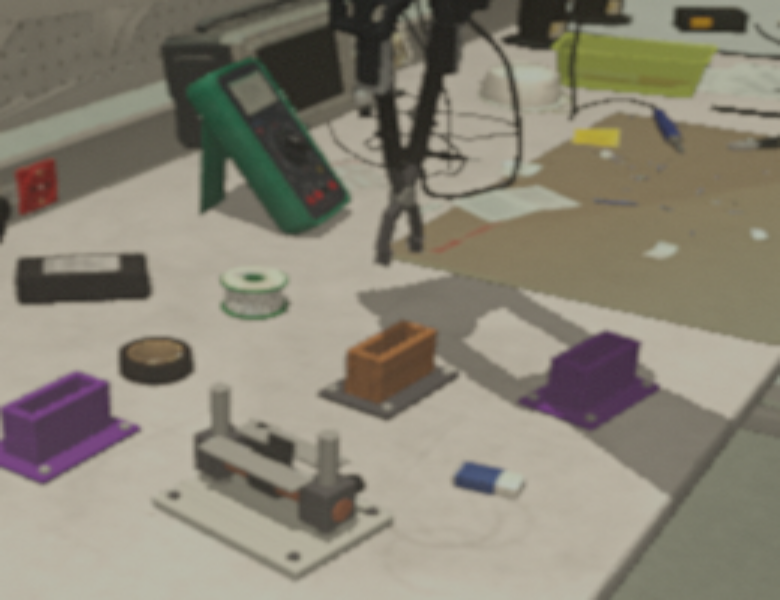

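The pliers hang upright in the gripper and the wooden holder is empty. Next I carry them over the stand.

Emit:
{"api": "drive_tool", "payload": {"moves": [[-8,-20,0,0,0.31],[-14,-40,0,0,0.31],[-14,-40,0,0,0.31],[-13,-40,0,0,0.31],[-8,-25,0,0,0.31]]}}

```text
t: 4.7
tcp_pos: [0.4793, -0.0314, 0.2345]
orientation: [-3.141, 0.001, -0.193]
ft_force: [0.8, -0.3, -1.3]
width: 0.0595
finger_force: 4.0
```

Emit:
{"api": "drive_tool", "payload": {"moves": [[-5,-15,0,0,0.31],[0,0,0,0,0.31],[0,0,0,0,0.31]]}}

```text
t: 5.0
tcp_pos: [0.4782, -0.0185, 0.2346]
orientation: [3.141, 0.0, -0.194]
ft_force: [0.2, -0.0, -1.3]
width: 0.0592
finger_force: 4.0
```

```bash
python3 - <<'E'
from h import *
to(.478,-.0181,.1835,-.193)
s=manip.get_state();d=grab('wrist');t,W=wpts(d,s);b=grab('scene')
Q=pts(b)
cv2.imwrite('pics/m4.png',np.hstack([cv2.resize(d['frame'][140:300,200:350],(400,427)),cv2.resize(b['frame'][190:320,210:330],(394,427),interpolation=cv2.INTER_CUBIC)]))
def st(P):
    c,s_=np.cos(np.radians(-11)),np.sin(np.radians(-11));D=P[...,:2]-[.478,-.0181]
    return np.stack([D@[c,s_],D@[-s_,c],P[...,2]],-1)
for n,P,f in(('w',W,d['frame']),('s',Q,b['frame'])):
    S=st(P);ins=(abs(S[...,0])<.03)&(abs(S[...,1])<.024)
    pl=ins&(S[...,2]>.045)&(S[...,2]<.07)&(abs(S[...,1])>.014)
    zp=np.median(S[pl][:,2]);print(n,'plate',pl.sum(),zp,S[pl].min(0),S[pl].max(0))
    c=ins&(S[...,2]>zp+.004)&(S[...,2]<zp+.014)&(f.max(-1)<90)
    if c.any(): print('clip',c.sum(),np.percentile(S[c],[3,50,97],axis=0).round(4).tolist())
    g=(np.hypot(S[...,0],S[...,1])<.05)
    for lo,hi in((.1,.115),(.115,.13),(.13,.16)):
        k=g&(S[...,2]>lo)&(S[...,2]<hi)
        if k.sum()>3: print('pl',lo,k.sum(),np.percentile(S[k],[2,50,98],axis=0).round(4).tolist())
E
```

```text
now [ 0.4782 -0.0185  0.2346] rpy [ 3.1408e+00  4.0000e-04 -1.9430e-01] w 0.0592 t 5.0 ft [ 0.2  -0.05 -1.28] ff 3.997589168138802
shift mm [-0.3 -0.4 51.1] spin -0.0013
w plate 650 0.05522531052348423 [-0.02953739 -0.02263215  0.05323256] [0.02999218 0.02398819 0.05739055]
clip 127 [[-0.0093, -0.0072, 0.0596], [0.0009, -0.004, 0.0632], [0.0099, 0.0088, 0.0644]]
pl 0.115 47 [[0.0057, -0.0219, 0.1213], [0.0079, 0.0121, 0.1259], [0.0083, 0.0187, 0.1298]]
pl 0.13 292 [[-0.0015, -0.0218, 0.1319], [0.0068, -0.0111, 0.1453], [0.0079, 0.0186, 0.1595]]
s plate 193 0.05259177940353909 [-0.02988254 -0.02277682  0.04892904] [0.02979879 0.02393209 0.05483987]
clip 57 [[-0.0106, -0.0065, 0.0568], [-0.0007, 0.006, 0.0595], [0.0081, 0.0103, 0.0617]]
pl 0.115 79 [[-0.0068, -0.021, 0.1176], [-0.003, 0.0123, 0.1237], [0.0048, 0.0185, 0.1297]]
pl 0.13 217 [[-0.0067, -0.0195, 0.1303], [-0.0034, 0.0112, 0.1441], [0.0041, 0.0188, 0.1595]]
```

View pics/m4.png

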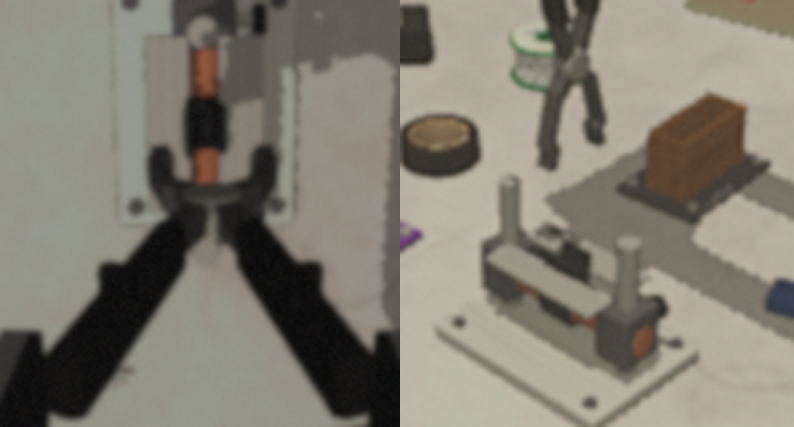

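The left half is the wrist crop: black clip at (205,122), jaws at (162,165) and (264,165). The right half is the scene crop, with the clip at (560,255) between the posts and the jaws above it. The clip sits about 2.7 mm to tool -y of the jaw centre.

Emit:
{"api": "drive_tool", "payload": {"moves": [[0,-2.7,10,0,0.31],[0,0,15,0,0.31],[0,0,14,0,0.31],[0,0,7,0,0.31],[0,0,0,0,0.31]]}}

```text
t: 5.6
tcp_pos: [0.4776, -0.0156, 0.1864]
orientation: [3.141, 0.004, -0.195]
ft_force: [-0.3, -0.2, -2.1]
width: 0.0591
finger_force: 4.0
```

```bash
cat >> h.py <<'E'
def st(P):
    c,s_=np.cos(np.radians(-11)),np.sin(np.radians(-11));D=P[...,:2]-[.478,-.0181]
    return np.stack([D@[c,s_],D@[-s_,c],P[...,2]],-1)
E
python3 - <<'E'
from h import *
to(.478,-.0181,.1705,-.193)
s=manip.get_state();d=grab('wrist');t,W=wpts(d,s);b=grab('scene');Q=pts(b)
for n,P,f in(('w',W,d['frame']),('s',Q,b['frame'])):
    S=st(P);ins=(abs(S[...,0])<.013)&(abs(S[...,1])<.03)
    for lo,hi in((.058,.066),(.066,.072),(.072,.076),(.076,.085),(.085,.1)):
        k=ins&(S[...,2]>lo)&(S[...,2]<hi)&(f.max(-1)<110)
        for nm,kk in(('+',k&(S[...,1]>0)),('-',k&(S[...,1]<0))):
            if kk.sum()>3: print(n,lo,nm,kk.sum(),np.percentile(S[kk],[3,50,97],axis=0).round(4).tolist())
cv2.imwrite('pics/m5.png',np.hstack([cv2.resize(d['frame'][150:270,220:340],(400,400),interpolation=cv2.INTER_CUBIC),cv2.resize(b['frame'][210:310,220:320],(400,400),interpolation=cv2.INTER_CUBIC)]))
E
```

```text
now [ 0.4776 -0.0156  0.1864] rpy [ 3.1413  0.0045 -0.1954] w 0.0591 t 5.6 ft [-0.25 -0.2  -2.08] ff 3.9980606781318784
shift mm [ 0.9  2.3 15.9] spin -0.0024
w 0.058 + 103 [[-0.0108, 0.0057, 0.0584], [0.0011, 0.0076, 0.063], [0.0111, 0.0094, 0.0644]]
w 0.058 - 87 [[-0.0095, -0.0072, 0.0605], [-0.0, -0.0054, 0.063], [0.0093, -0.0044, 0.0645]]
w 0.072 + 31 [[0.0027, 0.0002, 0.0726], [0.0072, 0.0028, 0.0742], [0.0098, 0.0214, 0.0759]]
w 0.072 - 8 [[0.0032, -0.0191, 0.0728], [0.0041, -0.0169, 0.0736], [0.0045, -0.0141, 0.0752]]
w 0.076 + 29 [[-0.0, 0.0139, 0.0766], [0.004, 0.0165, 0.0826], [0.0044, 0.0204, 0.085]]
w 0.076 - 24 [[0.0018, -0.018, 0.0766], [0.0041, -0.0145, 0.0804], [0.0045, -0.0117, 0.0846]]
w 0.085 + 66 [[-0.0045, 0.0148, 0.0853], [0.0032, 0.0192, 0.0925], [0.0043, 0.0215, 0.0986]]
w 0.085 - 71 [[-0.0048, -0.0192, 0.0854], [0.0034, -0.0168, 0.0921], [0.0044, -0.0116, 0.0997]]
s 0.058 + 22 [[-0.0105, 0.0064, 0.0581], [-0.0022, 0.0089, 0.0603], [0.0067, 0.0105, 0.0622]]
s 0.058 - 25 [[-0.0103, -0.008, 0.0584], [-0.002, -0.0051, 0.0599], [0.0066, -0.0027, 0.0618]]
s 0.066 + 8 [[-0.0024, 0.0013, 0.0693], [0.0035, 0.0172, 0.0716], [0.0063, 0.0213, 0.072]]
s 0.072 + 15 [[-0.0047, 0.0069, 0.0722], [-0.0025, 0.0199, 0.0739], [0.0044, 0.0216, 0.0758]]
s 0.072 - 10 [[-0.0051, -0.016, 0.0722], [-0.0032, -0.0135, 0.0736], [0.0048, -0.0115, 0.0757]]
s 0.076 + 28 [[-0.0055, 0.0145, 0.0768], [-0.0036, 0.0199, 0.0802], [0.0041, 0.0221, 0.0847]]
s 0.076 - 36 [[-0.0053, -0.0175, 0.0765], [-0.0019, -0.0125, 0.0821], [0.0036, -0.0102, 0.0848]]
s 0.085 + 43 [[-0.0054, 0.0152, 0.0853], [-0.003, 0.0192, 0.0917], [0.0027, 0.0222, 0.0988]]
s 0.085 - 34 [[-0.0056, -0.0165, 0.0866], [-0.0032, -0.0138, 0.0923], [0.0037, -0.0113, 0.0991]]
```

View pics/m5.png

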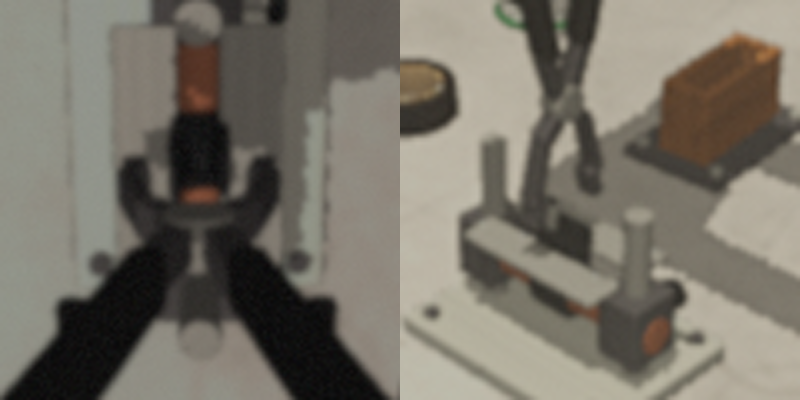

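Jaws at (133,170) and (265,170) in the left half straddle the clip at (200,155) with about 4 mm to spare each side. Next I lower them and feel for the plate.

Emit:
{"api": "drive_tool", "payload": {"moves": [[0,0.4,4,0,0.31],[0,0,4,0,0.31],[0,0,3,0,0.31],[0,0,0,0,0.31]]}}

```text
t: 6.1
tcp_pos: [0.4785, -0.016, 0.1773]
orientation: [3.141, 0.001, -0.195]
ft_force: [-0.5, 0.0, -2.1]
width: 0.0588
finger_force: 4.0
```

Emit:
{"api": "drive_tool", "payload": {"moves": [[0,0,1,0,0.31],[0,0,1,0,0.31],[0,0,0,0,0.31]]}}

```text
t: 6.4
tcp_pos: [0.4787, -0.0161, 0.1759]
orientation: [3.142, 0.0, -0.195]
ft_force: [0.1, 0.3, -1.2]
width: 0.0587
finger_force: 4.0
```

Emit:
{"api": "drive_tool", "payload": {"moves": [[0,0,1,0,0.31],[0,0,0,0,0.31]]}}

```text
t: 6.6
tcp_pos: [0.4787, -0.0161, 0.1748]
orientation: [3.141, 0.0, -0.195]
ft_force: [-0.5, -0.3, -1.3]
width: 0.0589
finger_force: 4.0
```

Emit:
{"api": "drive_tool", "payload": {"moves": [[0,0,1,0,0.31],[0,0,0,0,0.31]]}}

```text
t: 6.8
tcp_pos: [0.4787, -0.016, 0.1737]
orientation: [3.142, 0.0, -0.195]
ft_force: [-0.7, 0.3, -2.0]
width: 0.059
finger_force: 4.0
```

Emit:
{"api": "drive_tool", "payload": {"moves": [[0,0,1,0,0.31],[0,0,0,0,0.31]]}}

```text
t: 7.0
tcp_pos: [0.4787, -0.0161, 0.1727]
orientation: [3.141, 0.0, -0.195]
ft_force: [0.2, 0.1, -2.0]
width: 0.0588
finger_force: 4.0
```

Emit:
{"api": "drive_tool", "payload": {"moves": [[0,0,1,0,0.31],[0,0,0,0,0.31]]}}

```text
t: 7.2
tcp_pos: [0.4787, -0.0161, 0.1717]
orientation: [3.141, 0.0, -0.195]
ft_force: [-1.1, -0.2, -1.6]
width: 0.0589
finger_force: 4.0
```

Emit:
{"api": "drive_tool", "payload": {"moves": [[0,0,1,0,0.31],[0,0,0,0,0.31]]}}

```text
t: 7.4
tcp_pos: [0.4787, -0.0161, 0.1707]
orientation: [3.141, 0.0, -0.195]
ft_force: [-0.3, 0.7, -1.4]
width: 0.0592
finger_force: 4.0
```

Emit:
{"api": "drive_tool", "payload": {"moves": [[0,0,1,0,0.31],[0,0,0,0,0.31]]}}

```text
t: 7.6
tcp_pos: [0.4791, -0.0162, 0.1704]
orientation: [3.141, -0.001, -0.195]
ft_force: [0.6, -0.2, 0.9]
width: 0.0589
finger_force: 4.4
```

Contact felt at TCP z of about 0.1705: the vertical force jumped 2.5 N. I lift 2 mm, then close in steps, raising to offset the pads' forward swing and the pliers' geometry.

Emit:
{"api": "drive_tool", "payload": {"moves": [[0,0,-2,0,0.31],[0,0,-1.2,0,0.34],[0,0,-1.1,0,0.37],[0,0,-1.1,0,0.4],[0,0,0,0,0.4]]}}

```text
t: 8.1
tcp_pos: [0.4788, -0.0161, 0.1754]
orientation: [3.142, -0.0, -0.195]
ft_force: [-0.3, -0.3, -1.1]
width: 0.0513
finger_force: 4.4
```

Emit:
{"api": "drive_tool", "payload": {"moves": [[0,0,-1,0,0.43],[0,0,-0.9,0,0.46],[0,0,-0.7,0,0.48],[0,0,0,0,0.48],[0,0,0,0,0.48]]}}

```text
t: 8.6
tcp_pos: [0.4788, -0.0161, 0.1779]
orientation: [3.141, -0.0, -0.195]
ft_force: [0.5, -0.4, -1.6]
width: 0.0447
finger_force: 4.7
```

Emit:
{"api": "drive_tool", "payload": {"moves": [[0,0,1,0,0.48],[0,0,0,0,0.48]]}}

```text
t: 8.8
tcp_pos: [0.4786, -0.0161, 0.1767]
orientation: [3.142, 0.0, -0.195]
ft_force: [-0.1, -0.5, -2.1]
width: 0.0444
finger_force: 4.7
```

Emit:
{"api": "drive_tool", "payload": {"moves": [[0,0,1,0,0.48],[0,0,0,0,0.48]]}}

```text
t: 9.0
tcp_pos: [0.4789, -0.0161, 0.1762]
orientation: [3.142, -0.001, -0.195]
ft_force: [-0.5, 0.2, -1.1]
width: 0.0447
finger_force: 4.9
```

Emit:
{"api": "drive_tool", "payload": {"moves": [[0,0,1,0,0.48],[0,0,0,0,0.48]]}}

```text
t: 9.2
tcp_pos: [0.4794, -0.0162, 0.1759]
orientation: [3.141, -0.002, -0.195]
ft_force: [0.2, 0.5, 2.7]
width: 0.0443
finger_force: 5.5
```

```bash
python3 - <<'E'
from h import *
to(.478,-.0181,.1705,-.193)
s=manip.get_state();d=grab('wrist');t,W=wpts(d,s);b=grab('scene');Q=pts(b)
for n,P,f in(('w',W,d['frame']),('s',Q,b['frame'])):
    S=st(P);ins=(abs(S[...,0])<.013)&(abs(S[...,1])<.03)
    for lo,hi in((.054,.058),(.058,.066),(.066,.072),(.072,.08)):
        k=ins&(S[...,2]>lo)&(S[...,2]<hi)&(f.max(-1)<100)
        for nm,kk in(('+',k&(S[...,1]>0)),('-',k&(S[...,1]<0))):
            if kk.sum()>3: print(n,lo,nm,kk.sum(),np.percentile(S[kk],[3,50,97],axis=0).round(4).tolist())
cv2.imwrite('pics/m6.png',np.hstack([cv2.resize(d['frame'][150:270,220:340],(400,400),interpolation=cv2.INTER_CUBIC),cv2.resize(b['frame'][230:300,235:305],(400,400),interpolation=cv2.INTER_CUBIC)]))
E
```

```text
now [ 0.4794 -0.0162  0.1759] rpy [ 3.1414e+00 -2.2000e-03 -1.9520e-01] w 0.0443 t 9.2 ft [0.19 0.52 2.69] ff 5.4666227591224015
shift mm [-1.   2.1  5.4] spin -0.0022
w 0.054 + 39 [[-0.0063, 0.001, 0.0541], [0.006, 0.0054, 0.0563], [0.0093, 0.018, 0.0579]]
w 0.054 - 241 [[-0.006, -0.0219, 0.0542], [0.0076, -0.0145, 0.0554], [0.0124, -0.0019, 0.057]]
w 0.058 + 104 [[-0.0037, 0.0045, 0.0584], [0.0051, 0.0079, 0.0627], [0.0105, 0.0149, 0.0644]]
w 0.058 - 82 [[-0.0038, -0.0142, 0.0584], [0.0049, -0.0062, 0.0629], [0.0094, -0.0045, 0.0649]]
w 0.066 + 41 [[-0.0026, 0.0104, 0.0669], [0.0037, 0.0122, 0.0694], [0.0054, 0.0183, 0.0717]]
w 0.066 - 37 [[-0.0004, -0.0174, 0.0672], [0.0046, -0.0104, 0.0692], [0.0057, -0.0086, 0.0716]]
w 0.072 + 41 [[-0.0018, 0.0, 0.0728], [0.0054, 0.0043, 0.0746], [0.0097, 0.0171, 0.0799]]
w 0.072 - 24 [[-0.0031, -0.0162, 0.0728], [0.0053, -0.0151, 0.0758], [0.0058, -0.0114, 0.0785]]
s 0.054 + 20 [[-0.0109, 0.0071, 0.0543], [-0.004, 0.0126, 0.0564], [0.0014, 0.0161, 0.0579]]
s 0.054 - 21 [[-0.0104, -0.0093, 0.0542], [-0.004, -0.0045, 0.0557], [0.006, -0.0029, 0.0572]]
s 0.058 + 31 [[-0.0103, 0.0064, 0.0583], [-0.0045, 0.013, 0.0616], [0.0035, 0.0186, 0.0657]]
s 0.058 - 48 [[-0.0097, -0.0143, 0.0581], [-0.0024, -0.0077, 0.0608], [0.0067, -0.0043, 0.0656]]
s 0.066 + 22 [[-0.0055, 0.0064, 0.0664], [-0.002, 0.0168, 0.0688], [0.0049, 0.0184, 0.0716]]
s 0.066 - 20 [[-0.0052, -0.0161, 0.0666], [-0.0013, -0.0119, 0.0686], [0.0045, -0.0046, 0.0714]]
s 0.072 + 24 [[-0.0058, 0.0119, 0.0725], [-0.0019, 0.0164, 0.0759], [0.0043, 0.018, 0.0796]]
s 0.072 - 22 [[-0.0056, -0.0146, 0.0727], [-0.002, -0.0114, 0.0758], [0.0047, -0.0103, 0.0789]]
```

View pics/m6.png

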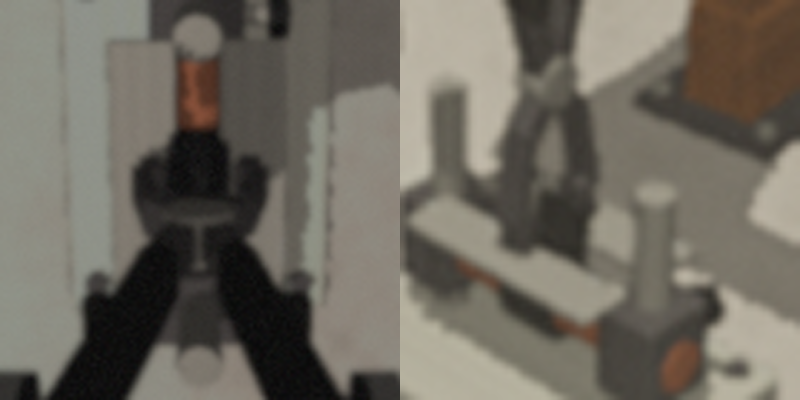

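The jaws at (150,180) and (250,180) in the left half straddle the clip, nearly touching the ears, with tips on the plate. I raise about 2 mm off the plate and squeeze gradually.

Emit:
{"api": "drive_tool", "payload": {"moves": [[0,0,-3.3,0,0.48],[0,0,-0.5,0,0.5],[0,0,-0.5,0,0.52],[0,0,0,0,0.52]]}}

```text
t: 9.7
tcp_pos: [0.4785, -0.0159, 0.1786]
orientation: [-3.142, 0.001, -0.195]
ft_force: [-0.1, -0.1, -2.4]
width: 0.0411
finger_force: 5.0
```

Emit:
{"api": "drive_tool", "payload": {"moves": [[0,0,-0.5,0,0.54],[0,0,-0.5,0,0.56],[0,0,0,0,0.56]]}}

```text
t: 10.0
tcp_pos: [0.4785, -0.016, 0.1798]
orientation: [3.142, 0.001, -0.195]
ft_force: [0.9, 1.2, -3.6]
width: 0.0379
finger_force: 6.0
```

Emit:
{"api": "drive_tool", "payload": {"moves": [[0,0,-0.4,0,0.58],[0,0,-0.4,0,0.6],[0,0,0,0,0.6]]}}

```text
t: 10.3
tcp_pos: [0.4786, -0.0161, 0.1808]
orientation: [3.141, 0.0, -0.195]
ft_force: [-0.3, -0.7, -3.3]
width: 0.0344
finger_force: 6.8
```

Emit:
{"api": "drive_tool", "payload": {"moves": [[0,0,0,0,0.61],[0,0,-0.3,0,0.62],[0,0,0,0,0.62]]}}

```text
t: 10.6
tcp_pos: [0.4787, -0.0161, 0.1812]
orientation: [3.141, 0.0, -0.195]
ft_force: [-0.1, 0.3, -3.2]
width: 0.0327
finger_force: 8.0
```

Emit:
{"api": "drive_tool", "payload": {"moves": [[0,0,-0.2,0,0.63],[0,0,-0.2,0,0.64],[0,0,0,0,0.64]]}}

```text
t: 10.9
tcp_pos: [0.4788, -0.0161, 0.1817]
orientation: [3.142, -0.0, -0.195]
ft_force: [-0.5, -0.3, -2.9]
width: 0.0305
finger_force: 8.6
```

Emit:
{"api": "drive_tool", "payload": {"moves": [[0,0,-0.2,0,0.65],[0,0,-0.2,0,0.66],[0,0,0,0,0.66]]}}

```text
t: 11.2
tcp_pos: [0.4788, -0.0161, 0.1821]
orientation: [3.141, -0.0, -0.195]
ft_force: [1.3, 0.1, -2.0]
width: 0.0294
finger_force: 8.6
```

Emit:
{"api": "drive_tool", "payload": {"moves": [[0,0,-0.2,0,0.67],[0,0,0,0,0.67]]}}

```text
t: 11.4
tcp_pos: [0.4788, -0.016, 0.1823]
orientation: [3.142, -0.0, -0.195]
ft_force: [0.1, -0.8, -2.8]
width: 0.0283
finger_force: 9.9
```

Emit:
{"api": "drive_tool", "payload": {"moves": [[0,0,-0.2,0,0.68],[0,0,0,0,0.68]]}}

```text
t: 11.6
tcp_pos: [0.4788, -0.0161, 0.1825]
orientation: [3.142, -0.0, -0.195]
ft_force: [-0.4, -0.4, -3.0]
width: 0.0275
finger_force: 8.9
```

Emit:
{"api": "drive_tool", "payload": {"moves": [[0,0,-0.2,0,0.69],[0,0,0,0,0.69]]}}

```text
t: 11.8
tcp_pos: [0.4788, -0.016, 0.1826]
orientation: [3.142, 0.0, -0.195]
ft_force: [-0.2, -0.0, -3.2]
width: 0.0269
finger_force: 10.1
```

Emit:
{"api": "drive_tool", "payload": {"moves": [[0,0,-0.2,0,0.7],[0,0,0,0,0.7]]}}

```text
t: 12.0
tcp_pos: [0.4788, -0.016, 0.1829]
orientation: [3.142, 0.0, -0.195]
ft_force: [0.4, -0.6, -2.9]
width: 0.0257
finger_force: 8.6
```

Emit:
{"api": "drive_tool", "payload": {"moves": [[0,0,-0.2,0,0.71],[0,0,0,0,0.71]]}}

```text
t: 12.2
tcp_pos: [0.4788, -0.0161, 0.1832]
orientation: [3.141, -0.0, -0.195]
ft_force: [1.0, -0.0, -2.6]
width: 0.0254
finger_force: 5.9
```

Emit:
{"api": "drive_tool", "payload": {"moves": [[0,0,-0.1,0,0.72],[0,0,0,0,0.72]]}}

```text
t: 12.4
tcp_pos: [0.4788, -0.0161, 0.1834]
orientation: [3.141, -0.0, -0.195]
ft_force: [-0.2, 0.0, -1.4]
width: 0.024
finger_force: 6.9
```

Emit:
{"api": "drive_tool", "payload": {"moves": [[0,0,-0.1,0,0.73],[0,0,0,0,0.73]]}}

```text
t: 12.6
tcp_pos: [0.4789, -0.0161, 0.1835]
orientation: [3.141, -0.0, -0.195]
ft_force: [0.5, -0.4, -1.8]
width: 0.0233
finger_force: 8.0
```

Emit:
{"api": "drive_tool", "payload": {"moves": [[0,0,-0.1,0,0.74],[0,0,0,0,0.74]]}}

```text
t: 12.8
tcp_pos: [0.4789, -0.0161, 0.1836]
orientation: [3.142, -0.0, -0.195]
ft_force: [0.2, -1.5, -0.9]
width: 0.0221
finger_force: 8.6
```

Emit:
{"api": "drive_tool", "payload": {"moves": [[0,0,-0.1,0,0.75],[0,0,0,0,0.75]]}}

```text
t: 13.0
tcp_pos: [0.4789, -0.016, 0.1837]
orientation: [-3.142, -0.0, -0.195]
ft_force: [-0.6, -0.4, -1.4]
width: 0.0213
finger_force: 10.3
```

Emit:
{"api": "drive_tool", "payload": {"moves": [[0,0,-0.1,0,0.76],[0,0,0,0,0.76]]}}

```text
t: 13.2
tcp_pos: [0.4789, -0.016, 0.1838]
orientation: [-3.142, -0.0, -0.195]
ft_force: [0.5, -0.2, -0.4]
width: 0.0206
finger_force: 13.3
```

```bash
python3 - <<'E'
from h import *
to(.478,-.0181,.1705,-.193)
s=manip.get_state();d=grab('wrist');t,W=wpts(d,s);b=grab('scene');Q=pts(b)
cv2.imwrite('pics/m7.png',np.hstack([cv2.resize(d['frame'][150:270,220:340],(400,400),interpolation=cv2.INTER_CUBIC),cv2.resize(b['frame'][230:300,235:305],(400,400),interpolation=cv2.INTER_CUBIC)]))
for n,P,f in(('w',W,d['frame']),('s',Q,b['frame'])):
    S=st(P);ins=(abs(S[...,0])<.013)&(abs(S[...,1])<.03)
    for lo,hi in((.058,.0605),(.0605,.066),(.066,.072),(.072,.08)):
        k=ins&(S[...,2]>lo)&(S[...,2]<hi)&(f.max(-1)<100)
        for nm,kk in(('+',k&(S[...,1]>0.001)),('-',k&(S[...,1]<0.001))):
            if kk.sum()>3: print(n,lo,nm,kk.sum(),np.percentile(S[kk],[3,50,97],axis=0).round(4).tolist())
E
```

```text
now [ 0.4789 -0.016   0.1838] rpy [-3.1415e+00 -4.0000e-04 -1.9510e-01] w 0.0206 t 13.2 ft [ 0.54 -0.21 -0.37] ff 13.257032098481432
shift mm [-0.5  2.2 13.3] spin -0.0021
w 0.058 + 10 [[0.0054, 0.0021, 0.0581], [0.0092, 0.0037, 0.0589], [0.0115, 0.0081, 0.0603]]
w 0.058 - 12 [[-0.0043, -0.0097, 0.0581], [0.0053, -0.0018, 0.0591], [0.0104, 0.001, 0.0604]]
w 0.0605 + 59 [[-0.0052, 0.001, 0.0607], [0.0032, 0.0019, 0.0641], [0.0105, 0.0076, 0.065]]
w 0.0605 - 62 [[-0.0053, -0.0081, 0.0611], [0.0039, -0.0035, 0.0637], [0.0096, -0.0026, 0.0656]]
w 0.066 + 39 [[-0.0022, 0.0037, 0.0671], [0.0027, 0.0063, 0.0709], [0.0053, 0.0098, 0.0719]]
w 0.066 - 33 [[-0.0012, -0.0123, 0.0675], [0.0033, -0.0069, 0.0713], [0.0054, -0.0051, 0.072]]
w 0.072 + 40 [[-0.0016, 0.0036, 0.0721], [0.0053, 0.0059, 0.0742], [0.0098, 0.0113, 0.0777]]
w 0.072 - 24 [[-0.0016, -0.0128, 0.0721], [0.0051, -0.0081, 0.0733], [0.0054, -0.0051, 0.0788]]
s 0.058 + 8 [[-0.0077, 0.0017, 0.0584], [-0.005, 0.0073, 0.0595], [0.0013, 0.0104, 0.0603]]
s 0.058 - 8 [[-0.0107, -0.0099, 0.0583], [-0.0046, -0.0037, 0.0593], [-0.0011, -0.0006, 0.0602]]
s 0.0605 + 20 [[-0.0097, 0.0019, 0.0607], [-0.0044, 0.0082, 0.062], [0.0038, 0.0096, 0.0657]]
s 0.0605 - 24 [[-0.0081, -0.0086, 0.0609], [-0.0026, -0.0042, 0.0623], [0.0038, 0.0002, 0.0658]]
s 0.066 + 18 [[-0.0054, 0.0053, 0.0663], [-0.0035, 0.0113, 0.0691], [0.0035, 0.0127, 0.0716]]
s 0.066 - 25 [[-0.0059, -0.0105, 0.0661], [-0.0024, -0.0074, 0.0689], [0.0053, -0.0036, 0.0717]]
s 0.072 + 23 [[-0.0052, 0.008, 0.072], [-0.0013, 0.0111, 0.0751], [0.0041, 0.0124, 0.0788]]
s 0.072 - 26 [[-0.0051, -0.0117, 0.0721], [-0.0022, -0.0087, 0.0765], [0.0048, -0.0071, 0.0794]]
```

View pics/m7.png

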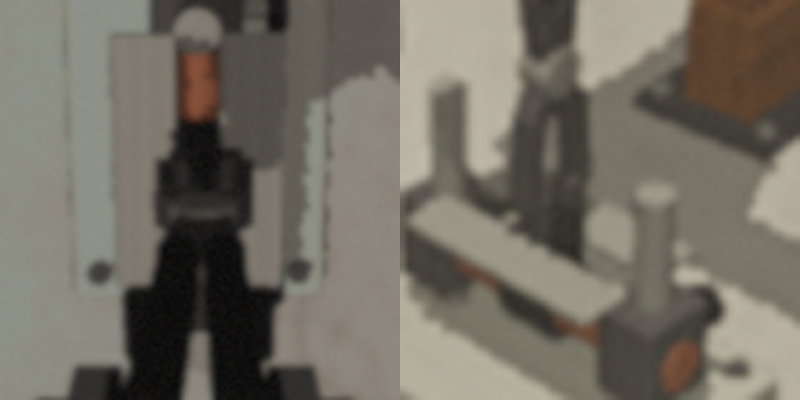

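The jaws are nearly closed on the clip, with a gap of about 9 mm. Force is rising steeply, so I take one or two fine steps more.

Emit:
{"api": "drive_tool", "payload": {"moves": [[0,0,0,0,0.765],[0,0,0,0,0.765]]}}

```text
t: 13.5
tcp_pos: [0.4789, -0.0161, 0.1838]
orientation: [-3.142, -0.0, -0.195]
ft_force: [0.7, -0.3, 1.7]
width: 0.0207
finger_force: 14.9
```

Emit:
{"api": "drive_tool", "payload": {"moves": [[0,0,0,0,0.77],[0,0,0,0,0.77]]}}

```text
t: 13.7
tcp_pos: [0.4789, -0.0161, 0.1839]
orientation: [3.142, -0.001, -0.195]
ft_force: [-0.5, 0.5, 1.1]
width: 0.02
finger_force: 16.6
```

The force is now about 20 N at the jaw and the width has stalled: hard stop, past the click. I open back to the holding width.

Emit:
{"api": "drive_tool", "payload": {"moves": [[0,0,0,0,0.74],[0,0,0,0,0.7],[0,0,0,0,0.65],[0,0,0,0,0.6],[0,0,0,0,0.55]]}}

```text
t: 14.2
tcp_pos: [0.4786, -0.0161, 0.1832]
orientation: [3.141, 0.001, -0.195]
ft_force: [-0.6, 0.2, -2.4]
width: 0.0387
finger_force: 5.1
```

Emit:
{"api": "drive_tool", "payload": {"moves": [[0,0,0,0,0.5],[0,0,0,0,0.45],[0,0,0,0,0.4],[0,0,0,0,0.35],[0,0,0,0,0.31]]}}

```text
t: 14.7
tcp_pos: [0.4788, -0.0161, 0.1836]
orientation: [3.142, -0.0, -0.195]
ft_force: [0.1, -1.1, -1.3]
width: 0.0588
finger_force: 4.0
```

Emit:
{"api": "drive_tool", "payload": {"moves": [[0,0,-10,0,0.31],[0,0,-20,0,0.31],[0,0,-20,0,0.31],[0,0,0,0,0.31],[0,0,0,0,0.31]]}}

```text
t: 15.2
tcp_pos: [0.4791, -0.0161, 0.2342]
orientation: [3.142, -0.002, -0.195]
ft_force: [-0.2, -0.1, -2.2]
width: 0.0589
finger_force: 4.0
```

```bash
python3 - <<'E'
from h import *
to(.504,-.2065,.2255,-.113)
s=manip.get_state();d=grab('wrist');t,W=wpts(d,s);b=grab('scene');Q=pts(b)
cv2.imwrite('pics/m8.png',np.hstack([cv2.resize(d['frame'][140:300,200:350],(400,427)),cv2.resize(b['frame'][190:320,210:330],(394,427),interpolation=cv2.INTER_CUBIC)]))
for n,P,f in(('w',W,d['frame']),('s',Q,b['frame'])):
    S=st(P);ins=(abs(S[...,0])<.013)&(abs(S[...,1])<.03)
    k=ins&(S[...,2]>.058)&(S[...,2]<.067)&(f.max(-1)<100)
    if k.sum()>3: print(n,'clip',k.sum(),np.percentile(S[k],[3,50,97],axis=0).round(4).tolist())
    S=S[np.hypot(S[...,0],S[...,1])<.05]
    for lo,hi in((.1,.12),(.12,.14),(.14,.17)):
        k=(S[:,2]>lo)&(S[:,2]<hi)
        if k.sum()>3: print(n,lo,np.percentile(S[k],[2,50,98],axis=0).round(4).tolist())
E
```

```text
now [ 0.4791 -0.0161  0.2342] rpy [ 3.1416e+00 -1.6000e-03 -1.9520e-01] w 0.0589 t 15.2 ft [-0.19 -0.11 -2.22] ff 3.9955005794763565
shift mm [ 61.3 181.9   8.8] spin -0.0822
w clip 127 [[-0.0102, -0.0045, 0.06], [-0.0003, 0.0018, 0.0638], [0.0103, 0.0051, 0.0653]]
w 0.12 [[-0.0034, -0.0194, 0.1216], [0.0048, -0.011, 0.1328], [0.0054, 0.0214, 0.1398]]
w 0.14 [[-0.0037, -0.0171, 0.1407], [0.0038, 0.0004, 0.1607], [0.0061, 0.02, 0.1682]]
s clip 52 [[-0.0117, -0.005, 0.0583], [-0.0017, 0.0028, 0.0606], [0.0083, 0.0059, 0.0629]]
s 0.1 [[-0.0087, -0.0168, 0.1156], [-0.0058, 0.0165, 0.1182], [0.0015, 0.0218, 0.1198]]
s 0.12 [[-0.0088, -0.0181, 0.1205], [-0.0054, 0.0142, 0.1298], [0.0016, 0.022, 0.1398]]
s 0.14 [[-0.0088, -0.0141, 0.1404], [-0.0061, 0.0091, 0.1554], [0.0021, 0.0186, 0.1696]]
```

View pics/m8.png

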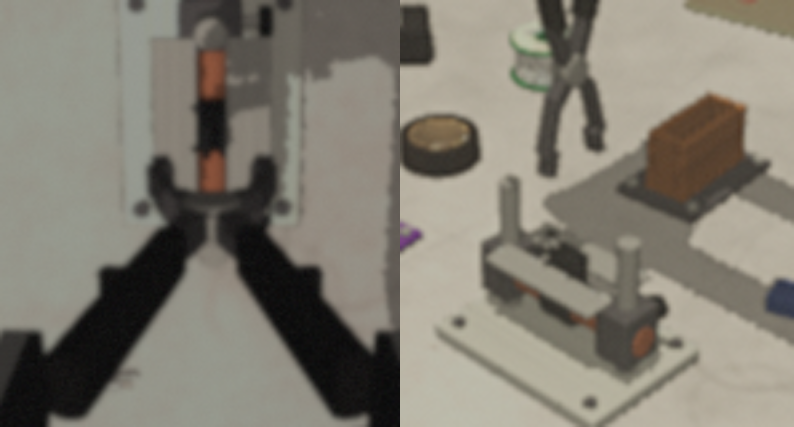

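The clip now measures about 10 mm wide, down from 16.5 mm, so it is hooked; it is at (211,125) in the left half. I carry the pliers back over the holder.

Emit:
{"api": "drive_tool", "payload": {"moves": [[8,24,0,0,0.31],[14,41,0,0,0.31],[14,41,0,0,0.31],[13,41,0,0,0.31],[8,24,0,0,0.31]]}}

```text
t: 15.8
tcp_pos: [0.5008, -0.1976, 0.2316]
orientation: [3.141, 0.003, -0.198]
ft_force: [0.4, 0.1, -1.3]
width: 0.0589
finger_force: 4.0
```

Emit:
{"api": "drive_tool", "payload": {"moves": [[4,11,0,-0.04,0.31],[0,0,15,-0.042,0.31],[0,0,20,0,0.31],[0,0,10,0,0.31],[0,0,0,0,0.31]]}}

```text
t: 16.3
tcp_pos: [0.5018, -0.2056, 0.1853]
orientation: [-3.139, 0.006, -0.113]
ft_force: [-0.4, 1.2, -1.4]
width: 0.0589
finger_force: 4.0
```

```bash
python3 - <<'E'
from h import *
to(.504,-.2065,.1285,-.113)
s=manip.get_state();d=grab('wrist');t,W=wpts(d,s);b=grab('scene');Q=pts(b);tp=grab('top')
def ho(P):
    a=np.radians(-6.3);D=P[...,:2]-[.504,-.2065];return np.stack([D@[np.cos(a),np.sin(a)],D@[-np.sin(a),np.cos(a)],P[...,2]],-1)
for n,P,f in(('w',W,d['frame']),('s',Q,b['frame']),('t',pts(tp),tp['frame'])):
    S=ho(P);S=S[(abs(S[...,0])<.03)&(abs(S[...,1])<.045)]
    for lo,hi in((.03,.055),(.06,.08),(.08,.1),(.1,.125),(.125,.15)):
        k=(S[:,2]>lo)&(S[:,2]<hi)
        if k.sum()>3: print(n,lo,k.sum(),np.percentile(S[k],[2,50,98],axis=0).round(4).tolist())
cv2.imwrite('pics/m9.png',np.hstack([cv2.resize(d['frame'][150:270,220:340],(400,400),interpolation=cv2.INTER_CUBIC),cv2.resize(b['frame'][170:260,265:355],(400,400),interpolation=cv2.INTER_CUBIC)]))
E
```

```text
now [ 0.5018 -0.2056  0.1853] rpy [-3.1394  0.0059 -0.1132] w 0.0589 t 16.3 ft [-0.39  1.22 -1.39] ff 3.998581012710929
shift mm [ 2.6  0.8 56.8] spin -0.0002
w 0.03 1470 [[-0.0138, -0.0321, 0.0312], [0.004, 0.0007, 0.0467], [0.0153, 0.0337, 0.0484]]
w 0.06 42 [[-0.0005, -0.0179, 0.0717], [0.0008, 0.0158, 0.0752], [0.0012, 0.0219, 0.0796]]
w 0.08 190 [[-0.0079, -0.019, 0.0819], [0.0002, -0.0105, 0.0892], [0.0013, 0.0219, 0.0997]]
w 0.1 350 [[-0.0076, -0.0146, 0.1007], [0.0004, 0.0013, 0.1135], [0.0025, 0.0174, 0.1243]]
w 0.125 454 [[-0.0087, -0.0086, 0.1258], [0.0003, 0.0013, 0.1348], [0.0033, 0.011, 0.1494]]
s 0.03 408 [[-0.0162, -0.0309, 0.0304], [-0.0035, 0.0064, 0.0409], [0.0131, 0.0361, 0.0459]]
s 0.06 50 [[-0.0081, -0.0161, 0.0696], [-0.0042, 0.0153, 0.075], [0.0022, 0.023, 0.0796]]
s 0.08 98 [[-0.0081, -0.018, 0.0809], [-0.0031, 0.0152, 0.0896], [0.0028, 0.022, 0.0996]]
s 0.1 117 [[-0.0092, -0.0118, 0.101], [-0.0057, 0.0088, 0.1122], [0.0027, 0.0179, 0.1242]]
s 0.125 118 [[-0.0093, -0.0096, 0.1257], [-0.0055, 0.0055, 0.1386], [0.0018, 0.0148, 0.1497]]
t 0.03 150 [[-0.0151, -0.032, 0.0355], [-0.0111, 0.0091, 0.0465], [0.008, 0.0335, 0.0499]]
t 0.08 8 [[-0.004, 0.0173, 0.0832], [-0.0015, 0.0195, 0.0939], [0.002, 0.0209, 0.0974]]
t 0.1 8 [[-0.0041, 0.0134, 0.1007], [-0.0026, 0.0155, 0.104], [-0.0004, 0.0177, 0.1162]]
```

View pics/m9.png

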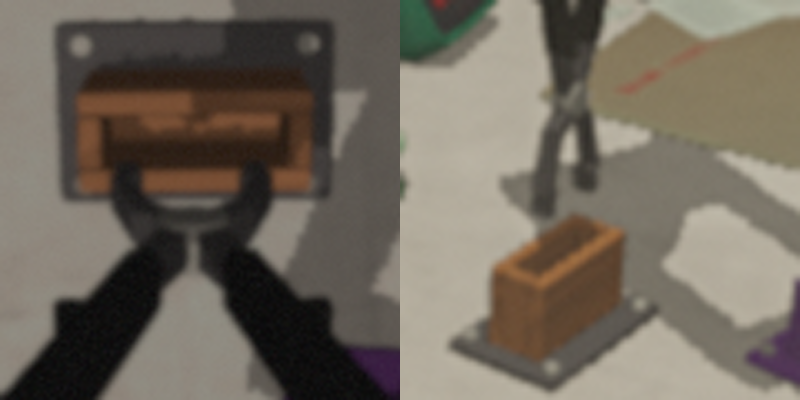

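The left half shows the open jaws at (127,180) and (262,180) just behind the pocket in view. The right half shows them above the wooden pocket at (575,255).

```bash
python3 - <<'E'
from h import *
to(.504,-.2065,.1285,-.113)
s=manip.get_state();d=grab('wrist');t,W=wpts(d,s);b=grab('scene');Q=pts(b)
def ho(P):
    a=np.radians(-6.3);D=P[...,:2]-[.504,-.2065];return np.stack([D@[np.cos(a),np.sin(a)],D@[-np.sin(a),np.cos(a)],P[...,2]],-1)
for n,P in(('w',W),('s',Q)):
    S=ho(P);S=S[(abs(S[...,0])<.03)&(abs(S[...,1])<.045)]
    for lo,hi in((.043,.05),(.06,.08),(.08,.1)):
        k=(S[:,2]>lo)&(S[:,2]<hi)
        if k.sum()>3: print(n,lo,k.sum(),np.percentile(S[k],[2,50,98],axis=0).round(4).tolist())
E
```

```text
now [ 0.5037 -0.2064  0.1893] rpy [ 3.1412e+00 -1.1000e-03 -1.1290e-01] w 0.0586 t 16.45 ft [-0.63 -1.22 -0.23] ff 4.002098087221384
shift mm [ 0.3 -0.  60.8] spin 0.0001
w 0.043 1071 [[-0.0141, -0.0323, 0.0436], [0.0063, 0.0006, 0.0471], [0.0152, 0.034, 0.0485]]
w 0.06 20 [[0.0052, -0.0187, 0.0755], [0.0063, 0.0161, 0.0769], [0.0066, 0.0209, 0.0797]]
w 0.08 181 [[-0.0028, -0.0198, 0.0806], [0.0056, -0.0113, 0.0895], [0.0065, 0.0218, 0.0995]]
s 0.043 157 [[-0.0155, -0.0301, 0.0431], [-0.0034, 0.0051, 0.0445], [0.0139, 0.035, 0.0465]]
s 0.06 40 [[-0.0063, -0.0175, 0.072], [-0.0022, 0.0024, 0.0761], [0.0044, 0.0215, 0.0795]]
s 0.08 95 [[-0.0068, -0.0172, 0.0809], [-0.0025, 0.0145, 0.09], [0.0042, 0.0219, 0.0996]]
```

Once settled, the jaws are centred over the pocket within 1 mm. Next I lower them.

Emit:
{"api": "drive_tool", "payload": {"moves": [[0,0,10,0,0.31],[0,0,12,0,0.31],[0,0,8,0,0.31],[0,0,2,0,0.31],[0,0,0,0,0.31]]}}

```text
t: 17.05
tcp_pos: [0.5028, -0.2062, 0.1555]
orientation: [-3.141, 0.002, -0.113]
ft_force: [0.2, 0.5, -2.1]
width: 0.059
finger_force: 4.0
```

Emit:
{"api": "drive_tool", "payload": {"moves": [[0,0,6,0,0.31],[0,0,7,0,0.31],[0,0,6,0,0.31],[0,0,3,0,0.31],[0,0,0,0,0.31]]}}

```text
t: 17.55
tcp_pos: [0.5029, -0.2062, 0.1337]
orientation: [-3.141, 0.001, -0.113]
ft_force: [-0.7, 0.0, -1.0]
width: 0.0587
finger_force: 4.0
```

Emit:
{"api": "drive_tool", "payload": {"moves": [[0,0,2,0,0.31],[0,0,2,0,0.31],[0,0,0,0,0.31]]}}

```text
t: 17.85
tcp_pos: [0.5032, -0.2064, 0.1304]
orientation: [-3.142, 0.0, -0.113]
ft_force: [-0.8, -0.0, -1.8]
width: 0.0591
finger_force: 4.0
```

Emit:
{"api": "drive_tool", "payload": {"moves": [[0,0,1,0,0.31],[0,0,1,0,0.31],[0,0,0,0,0.31]]}}

```text
t: 18.15
tcp_pos: [0.5033, -0.2064, 0.1285]
orientation: [-3.142, 0.0, -0.113]
ft_force: [-0.4, -0.6, -2.1]
width: 0.0591
finger_force: 4.0
```

Emit:
{"api": "drive_tool", "payload": {"moves": [[0,0,1,0,0.31],[0,0,1,0,0.31],[0,0,0,0,0.31]]}}

```text
t: 18.45
tcp_pos: [0.5032, -0.2064, 0.1264]
orientation: [-3.142, 0.0, -0.113]
ft_force: [0.1, -0.2, -1.4]
width: 0.0591
finger_force: 4.0
```

Emit:
{"api": "drive_tool", "payload": {"moves": [[0,0,1,0,0.31],[0,0,0,0,0.31]]}}

```text
t: 18.65
tcp_pos: [0.5033, -0.2064, 0.1255]
orientation: [3.142, 0.0, -0.113]
ft_force: [0.0, -1.5, -0.8]
width: 0.0591
finger_force: 4.0
```

Emit:
{"api": "drive_tool", "payload": {"moves": [[0,0,1,0,0.31],[0,0,0,0,0.31]]}}

```text
t: 18.85
tcp_pos: [0.5037, -0.2065, 0.1252]
orientation: [3.141, -0.001, -0.113]
ft_force: [0.1, 1.8, 1.1]
width: 0.0591
finger_force: 4.3
```

Emit:
{"api": "drive_tool", "payload": {"moves": [[0,0,1,0,0.31],[0,0,0,0,0.31]]}}

```text
t: 19.05
tcp_pos: [0.5041, -0.2067, 0.125]
orientation: [3.141, -0.003, -0.113]
ft_force: [-0.2, 0.8, 4.9]
width: 0.0588
finger_force: 5.1
```

The pliers are seated on the pocket floor. I release, then withdraw.

Emit:
{"api": "drive_tool", "payload": {"moves": [[0,0,0,0,0.27],[0,0,0,0,0.23],[0,0,0,0,0.15],[0,0,0,0,0],[0,0,0,0,0]]}}

```text
t: 19.55
tcp_pos: [0.5033, -0.2065, 0.1236]
orientation: [3.141, 0.0, -0.113]
ft_force: [-0.2, 0.0, 0.3]
width: 0.0852
finger_force: 0.0
```

Emit:
{"api": "drive_tool", "payload": {"moves": [[0,0,-5,0,0],[0,0,-15,0,0],[0,0,-25,0,0],[0,0,-35,0,0],[0,0,-30,0,0]]}}

```text
t: 20.05
tcp_pos: [0.5036, -0.2066, 0.2369]
orientation: [3.141, -0.002, -0.113]
ft_force: [0.3, -0.3, 0.5]
width: 0.0856
finger_force: 0.0
```

Emit:
{"api": "drive_tool", "payload": {"moves": [[0,0,0,0,0],[0,0,0,0,0],[0,0,0,0,0],[0,0,0,0,0]]}}

```text
t: 20.45
tcp_pos: [0.5027, -0.2061, 0.2321]
orientation: [-3.141, 0.003, -0.113]
ft_force: [-0.7, -0.4, -1.0]
width: 0.0858
finger_force: 0.0
```

```bash
python3 - <<'E'
from h import *
to(.504,-.2065,.1285,-.113)
s=manip.get_state();d=grab('wrist');t,W=wpts(d,s);b=grab('scene');Q=pts(b)
def ho(P):
    a=np.radians(-6.3);D=P[...,:2]-[.504,-.2065];return np.stack([D@[np.cos(a),np.sin(a)],D@[-np.sin(a),np.cos(a)],P[...,2]],-1)
for n,P in(('w',W),('s',Q)):
    S=ho(P);S=S[(abs(S[...,0])<.03)&(abs(S[...,1])<.045)]
    for lo,hi in((.043,.05),(.06,.08),(.08,.1),(.13,.145),(.145,.175)):
        k=(S[:,2]>lo)&(S[:,2]<hi)
        if k.sum()>3: print(n,lo,k.sum(),np.percentile(S[k],[2,50,98],axis=0).round(4).tolist())
for n,P,f in(('w',W,d['frame']),('s',Q,b['frame'])):
    S=st(P);k=(abs(S[...,0])<.013)&(abs(S[...,1])<.03)&(S[...,2]>.058)&(S[...,2]<.067)&(f.max(-1)<100)
    if k.sum()>3: print(n,'clip',np.percentile(S[k],[3,50,97],axis=0).round(4).tolist())
E
```

```text
now [ 0.5027 -0.2061  0.2321] rpy [-3.1406e+00  2.8000e-03 -1.1320e-01] w 0.0858 t 20.45 ft [-0.7  -0.38 -0.99] ff 0.0
shift mm [  1.6   0.4 103.6] spin -0.0002
w 0.043 665 [[-0.0121, -0.0327, 0.0435], [0.0092, -0.0009, 0.0471], [0.0145, 0.0343, 0.0488]]
w 0.06 175 [[-0.0076, -0.0075, 0.0628], [0.0008, 0.0012, 0.0705], [0.004, 0.009, 0.0793]]
w 0.08 173 [[-0.0079, -0.0133, 0.0803], [0.0003, -0.0048, 0.0934], [0.0049, 0.0156, 0.0995]]
w 0.13 263 [[-0.0082, -0.0259, 0.1305], [0.0008, 0.0205, 0.1379], [0.0048, 0.028, 0.1447]]
w 0.145 479 [[-0.0081, -0.0314, 0.1456], [-0.001, -0.0223, 0.155], [0.0048, 0.0331, 0.1574]]
s 0.043 162 [[-0.0155, -0.031, 0.0432], [-0.0068, 0.0134, 0.0447], [0.0134, 0.0352, 0.0496]]
s 0.06 85 [[-0.0095, -0.0095, 0.0604], [-0.0058, 0.0033, 0.0698], [0.0021, 0.0148, 0.0796]]
s 0.08 122 [[-0.0099, -0.0136, 0.0806], [-0.005, -0.0057, 0.0908], [0.0033, 0.0198, 0.0995]]
s 0.13 100 [[-0.0106, -0.0262, 0.1304], [-0.0056, -0.0186, 0.1375], [0.0033, 0.0332, 0.1449]]
s 0.145 79 [[-0.0107, -0.0303, 0.1454], [-0.0046, -0.0212, 0.1508], [0.0034, 0.0357, 0.1548]]
w clip [[-0.0096, -0.0058, 0.0582], [0.0002, 0.0004, 0.0633], [0.0096, 0.0042, 0.0653]]
s clip [[-0.0108, -0.0034, 0.0582], [-0.0018, 0.0036, 0.06], [0.0076, 0.006, 0.0628]]
```

The pliers stand upright in the pocket (handle ends at 0.157 m) and the clip is still narrow, so I hand in.

```bash
python3 -c "
from cell import manip
print(manip.finish_job())"
```

```text
the job is handed in; nothing more can be done
None
```

I pressed the clip shut, stood the pliers back nose down in the wooden holder, let go and handed the job in at about 20.5 s; by camera the clip stayed shut at about 10 mm, but the hand-in returned no verdict.

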